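Fetch a spice jar from the pull-out tray behind other things

ROBOT

A 6-joint arm with a two-finger parallel gripper is mounted at the origin on a cart in front of the work surface, level with it; the furniture and walls round the work are solid. World frame = base frame: x ahead of the robot, y to its left, z up, the work surface at z = 0. Lengths are in m, angles in rad, forces in N, time in s.
With the tool pointing down it reaches from about 0.35 to 0.975 m from the base axis. Payload 4.9 kg.
Tool frame: the origin (TCP) lies at the very end of the fingers, on their centre line; the grasp point (between the pads) lies ctrl.grip_point_offset behind it (ctrl.grip_point_offset is the distance from the TCP to the grasp point, in m); z points along the fingers, y is the direction in which the jaws open and shut (so a half turn about z gives the same grasp; the last joint's range is limited). The gripper opens to 85 mm and grips with 20 to 120 N. Pads are 22 mm wide; open, the fingers measure 114 mm over their backs; the gripper's body (76 mm by 85 mm) begins 54 mm behind the grasp point. The pads swing forward as they close: fully open they stand 13 mm farther back than shut.
Start: joints at [0.991, 0.053, 1.613, -0, 1.476, -0.119], TCP at [0.278, 0.56, 0.231] pointing down, gripper open.
Joint ranges: [-3.01, 3.01], [-1.01, 2.22], [0.06, 2.58], [-1.02, 4.17], [0.09, 2.62], [-3.14, 3.14]. Speed limits (rad/s): [2.57, 2.57, 3.14, 3.14, 3.14, 3.14].

INTERFACE

Orientations are given as a rotation vector (axis times angle).
In Python, from station import ctrl gives the robot as it stands. The module is installed in compiled form; this text tells all that it offers.
- The arm moves only by the shell command python3 -m creep 'ROWS' [FORCE]. ROWS is JSON, a list of rows, each a list of 5 numbers: the closure in counts, from 0 (fully open) to 255 (shut), then the shift along the tool's x, y, z in mm, then the turn about the tool's z in rad. A call has 1 to 12 rows; each row is the pose to reach, as a shift and turn from the pose commanded when the call began, along the tool's axes at that moment; what a row does not reach only later rows make up. A row lasts 1/12 s, in which the tool goes at most 41.7 mm and 7.16 degrees, less where a joint would pass 70% of its speed; a pose out of reach is approached as far as the arm can. A call with a gripper value outside its range is refused whole. The fingers move at their own pace and stop on an object; FORCE is the grip in N (left out, the last holds). Time passes only in rows, so rows that repeat a pose let the fingers close. It gives the time, the measured TCP pose, the force and the opening at its end, in the units of the state.
- ctrl.get_obs(): the state, without advancing time (a new reading comes with each control period).
- ctrl.get_image(name): name is "scene" or "top"; returns the picture (480x640x3 uint8, red, green, blue); there is no depth.
- ctrl.calibration(name): a dict with "fx", "fy", "cx", "cy" (pixels), "k1" (the pictures are not rectified: a ray, as slopes to the right and down, at radius r is drawn at 1 + k1 r^2 times it, then the intrinsics apply), "R" (3x3) and "t" (3): a world point X has camera coordinates R X + t. Camera axes: x right, y down, z forward; pixel columns grow to the right and rows downward; lengths in m; the calibration is good to about 2 mm. A picture is of the moment at which its call begins. calibration takes no time and is no camera call.
- ctrl.finish_job(): hands the job in, once; it reports no verdict.
Trained networks look in the newest picture that a camera, given by its name, has taken for a name from the list of things; names that differ only in an ending like _2 or _b are one class to them, and where a whole thing is asked for, a point or a joint stands for the part that bears it (a point fixed in the world has none). Each returns a list of dicts, best first, with "conf" (0 to 1); they miss things now and then, are a little off and sometimes report something else, mostly with a low value. They report only what shows in the picture. A call takes as long as a camera call. They do not tell look-alikes from the thing itself.
- ctrl.boxes_of(camera, label): "rect" ([left, top, width, height] in pixels, round what is visible of it).
- ctrl.outline_of(camera, label): "mask" (480x640 bool, what is visible of it) and "rect" ([left, top, width, height] in pixels, round what is visible of it).
The state is a dict: "t": time; "q": joint angles; "dq": joint speeds; "effort": joint torques, N m; "tool_pos": TCP position; "tool_rot": TCP orientation; "contact_force": force on the tool from outside, world axes, zero at the start; "wrist_torque": the same for the moment, N m; "opening": finger opening in m.
Only numpy, scipy, OpenCV 4.12 (cv2) and the standard library are available. Lean on these libraries where they do the work, as an engineer would, in place of code of your own. Each camera call takes 0.05 s, during which the arm holds its last target. There are 200 camera calls.

TASK

Fetch the red-capped spice jar from the pull-out tray under the wire shelf and stand it in the empty pocket of the wooden caddy. The jam jar, the white spice jar and the kitchen timer stand in the tray's way: first set all three aside on the free worktop, pull the tray out to get the jar, and when you have it push the tray fully home and stand each of the three upright back on the spot where it stood at the start. Set each thing down gently, without dropping it, and leave the green-capped jar and the salt shaker standing in the tray.

Things in the scene. Friction and masses are not known exactly. Their poses are not given: they have to be found in the camera images.
- jam_jar: round glass jar of red jam with a white lid, 66 mm across (lid 64 mm) and 99 mm high, 0.42 kg. Origin: centre of its underside, z up. Stands on the worktop in front of the tray, in one of three places
- white_jar: slim white round spice jar with a white cap that has a green disc on top, 42 mm across and 100 mm high, 0.11 kg. Origin: centre of its underside, z up. Stands on the worktop in front of the tray, in one of three places
- timer: round kitchen timer, white below and red above, 67 mm across its lower half (to 24 mm high), 62 mm across its upper half (25 to 42 mm) with a 30 mm grip on top, 54 mm high in all, 0.14 kg; it does not turn, grasp it across the body. Origin: centre of its underside, z up. Stands on the worktop in front of the tray, in one of three places
- red_jar: the wanted jar: round spice jar with a red cap, 45 mm across and 106 mm high, 0.11 kg. Origin: centre of its underside, z up. Stands in one of the tray's three front pockets, seen from above between the wires of the shelf
- green_jar: round spice jar with a dark green cap, 46 mm across and 105 mm high; stays in the tray. Origin: centre of its underside, z up
- salt_shaker: glass salt shaker with a grey top, 44 mm across and 90 mm high; stays in the tray. Origin: centre of its underside, z up
- organiser: fixed black wire shelf, 0.29 m wide, deck 0.155 m high, with a pull-out tray under it. Origin: on the worktop under the middle of the shut tray's front face; x to the back (the tray pulls out along -x), y along the front. The deck (tins on its back part) spans x 0.02 to 0.24. The worktop from world x 0.36 to 0.53, y -0.45 to 0.48 is free of all but the things listed
- tray (a joint): the light wooden tray: how far it is pulled out, m, 0 shut, at most 0.15; about 2 N of friction, stays where left. Front panel 0.26 m wide, 52 mm high; floor 20 mm above the worktop; three front pockets 72 mm square, centred 44 mm behind the front face at y -0.078, 0, 0.078, their walls 45 mm high. Pulled out 0.10 m the pockets are clear of the deck
- tray_handle (a point): middle of the tray's handle: a straight round steel bar, 9 mm thick, 84 mm long along the organiser's y, its axis 36 mm above the worktop and 42 mm in front of the front panel, free above and below. It moves with the tray; axes as the organiser's
- caddy: fixed reddish-brown wooden caddy with two pockets; the other one holds a jar with a brown lid, 0.12 m high, centred 84 mm along -y. Origin: at worktop level under the centre of the empty pocket, 72 mm square, walls 7 mm thick and 44 mm high, floor 8 mm above the worktop. y along the caddy, x across. Outside it reaches 62 mm along +y, 152 mm along -y, 43 mm to either side
Mind the look-alikes: they are no part of the job. Of the things that look like the timer, the largest one is meant.

How it is judged:
By the outcome, as a careful person would: the job done as asked, in the order asked, and still so for the second after the job is handed in, with the robot touching nothing.
It also fails if it takes over 149 s, if anything falls off the work surface, if the arm or the gripper's body presses on something with over 40 N, if the wrist force passes 120 N, or if a joint passes its speed limit or range.

## Working session

There is one attempt and no reset: what is moved stays moved. The work goes in short steps, Python scripts to look and compute and a shell command to move; the robot and the scene stay as the last step left them, time stands still between calls to the robot, and variables do not carry over. Pictures are saved under pics/ and viewed, about 12 in all and at most 16, crops included, and the job is handed in when it is done.

```bash
mkdir -p pics
cat > h.py <<'E'
import numpy as np, cv2
from station import ctrl
from scipy.spatial.transform import Rotation as Ro
def save(cam,name):
    im=ctrl.get_image(cam); cv2.imwrite(f'pics/{name}.png',im[:,:,::-1]); return im
def ray(cam,u,v):
    c=ctrl.calibration(cam); K=np.array([[c['fx'],0,c['cx']],[0,c['fy'],c['cy']],[0,0,1.]])
    p=cv2.undistortPoints(np.array([[[u,v]]],float),K,np.array([c['k1'],0,0,0,0.]))[0,0]
    R=np.array(c['R']); t=np.array(c['t'])
    return -R.T@t, R.T@np.array([p[0],p[1],1])
def at_z(cam,u,v,z):
    o,d=ray(cam,u,v); return o+d*(z-o[2])/d[2]
def proj(cam,X):
    c=ctrl.calibration(cam); x=np.array(c['R'])@np.array(X)+np.array(c['t']); a=x[:2]/x[2]; a=a*(1+c['k1']*(a@a))
    return a*[c['fx'],c['fy']]+[c['cx'],c['cy']]
E
python3 - <<'E'
from h import *
np.set_printoptions(precision=3,suppress=True)
save('top','t0');save('scene','s0')
for c in('top','scene'):
    print(c,ray(c,320,240),ctrl.calibration(c)['k1'],ctrl.calibration(c)['fx'])
    for n in 'jam_jar white_jar timer red_jar green_jar salt_shaker organiser tray tray_handle caddy'.split():
        print(n,[(np.round(b['rect']).tolist(),round(b['conf'],2)) for b in ctrl.boxes_of(c,n)][:5])
o=ctrl.get_obs();print(o,Ro.from_rotvec(o['tool_rot']).as_matrix(),ctrl.grip_point_offset)
E
```

```text
top (array([0.406, 0.149, 1.091]), array([ 0.105, -0.036, -0.994])) 0.02719196978332414 478.13314386441505
jam_jar [([230.0, 272.0, 37.0, 32.0], 0.74)]
white_jar [([196.0, 280.0, 26.0, 19.0], 0.97)]
timer [([148.0, 262.0, 22.0, 23.0], 0.91), ([275.0, 271.0, 30.0, 29.0], 0.85), ([115.0, 276.0, 24.0, 19.0], 0.81)]
red_jar [([272.0, 195.0, 24.0, 30.0], 0.61)]
green_jar [([231.0, 199.0, 24.0, 26.0], 0.71)]
salt_shaker [([199.0, 206.0, 20.0, 20.0], 0.51)]
organiser [([164.0, 165.0, 151.0, 93.0], 0.57)]
tray [([186.0, 165.0, 122.0, 93.0], 0.94)]
tray_handle [([187.0, 164.0, 120.0, 94.0], 0.84)]
caddy [([434.0, 248.0, 102.0, 55.0], 0.59), ([166.0, 163.0, 152.0, 95.0], 0.31)]
scene (array([-0.287,  0.249,  1.56 ]), array([ 0.442, -0.069, -0.895])) -0.16834266261878422 584.12810449354
jam_jar [([263.0, 240.0, 24.0, 31.0], 0.9)]
white_jar [([205.0, 132.0, 113.0, 112.0], 0.64), ([238.0, 254.0, 16.0, 11.0], 0.52)]
timer [([294.0, 247.0, 23.0, 23.0], 0.7)]
red_jar [([284.0, 187.0, 18.0, 31.0], 0.54)]
green_jar [([258.0, 202.0, 17.0, 22.0], 0.66)]
salt_shaker [([232.0, 205.0, 16.0, 24.0], 0.72), ([221.0, 157.0, 93.0, 84.0], 0.46)]
organiser [([206.0, 134.0, 114.0, 110.0], 0.93)]
tray [([223.0, 154.0, 93.0, 88.0], 0.72)]
tray_handle [([222.0, 156.0, 94.0, 85.0], 0.8)]
caddy [([418.0, 205.0, 66.0, 53.0], 0.85)]
{'t': 1.1, 'q': array([ 0.991,  0.053,  1.613,  0.   ,  1.476, -0.119]), 'dq': array([0.001, 0.   , 0.001, 0.001, 0.   , 0.001]), 'effort': array([ -0.001, -39.369, -37.047,  -0.   ,   0.001,  -0.   ]), 'tool_pos': array([0.278, 0.56 , 0.231]), 'tool_rot': array([-0.717, -3.059, -0.   ]), 'contact_force': array([-0.271, -0.203, -0.222]), 'wrist_torque': array([-0.024, -0.005,  0.051]), 'opening': 0.0854183572222945} [[-0.896  0.445 -0.   ]
 [ 0.445  0.896  0.   ]
 [ 0.     0.    -1.   ]] 0.0187
```

View pics/t0.png

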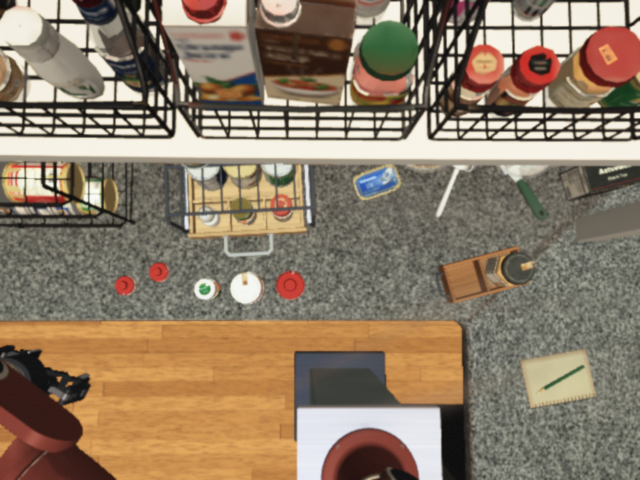

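View pics/s0.png

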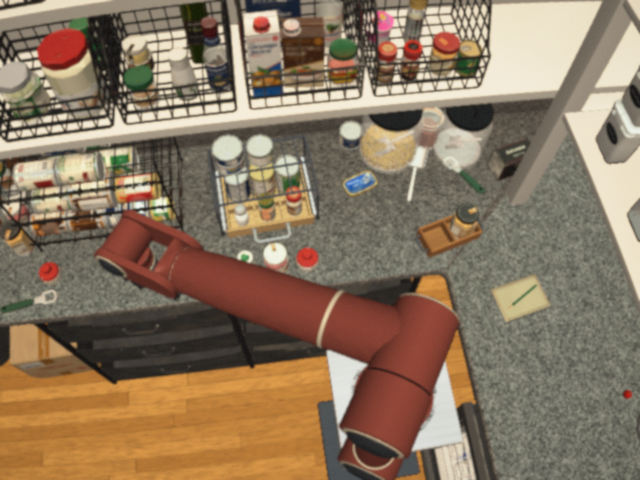

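Run:
```python
from h import *
np.set_printoptions(precision=4,suppress=True)
im=cv2.imread('pics/t0.png')
a=cv2.resize(im[155:310,100:320],None,fx=3.6,fy=3.6,interpolation=cv2.INTER_CUBIC);cv2.imwrite('pics/t0a.png',a)
a=cv2.resize(im[235:315,425:545],None,fx=6,fy=6,interpolation=cv2.INTER_CUBIC);cv2.imwrite('pics/t0b.png',a)
ctrl.get_image('top')
for n,z in (('jam_jar',.099),('white_jar',.1),('timer',.025),('red_jar',.126),('green_jar',.125),('salt_shaker',.11)):
    for b in ctrl.outline_of('top',n)[:3]:
        m=b['mask'].astype('uint8'); (u,v),r=cv2.minEnclosingCircle(cv2.findNonZero(m)); ys,xs=np.nonzero(m)
        print(n,b['conf'],(u,v),r,'mean',xs.mean(),ys.mean(),at_z('top',u,v,z),at_z('top',xs.mean(),ys.mean(),z),'diam',2*r/478*np.linalg.norm(at_z('top',u,v,z)-ray('top',u,v)[0]))
for n in('caddy','tray_handle'):
  for b in ctrl.outline_of('top',n)[:1]:
    r=cv2.minAreaRect(cv2.findNonZero(b['mask'].astype('uint8')));print(n,r,cv2.boxPoints(r).tolist(),[at_z('top',*p,.044) for p in cv2.boxPoints(r)])
```

```text
jam_jar 0.88 (247.03846740722656, 287.6867980957031) 17.35770606994629 mean 247.30474040632055 287.64108352144467 [0.4121 0.2626 0.099 ] [0.4122 0.262  0.099 ] diam 0.07252816789082096
white_jar 0.83 (208.27777099609375, 289.0) 13.86729907989502 mean 207.95850622406638 288.8692946058091 [0.4093 0.3418 0.1   ] [0.4096 0.3424 0.1   ] diam 0.05858838219526085
timer 0.72 (159.61904907226562, 272.0) 10.805846214294434 mean 159.7462686567164 271.63283582089554 [0.4469 0.4639 0.025 ] [0.4477 0.4637 0.025 ] diam 0.05029963037619967
timer 0.72 (125.5, 284.5) 11.068072319030762 mean 125.69577464788732 285.1718309859155 [0.4193 0.5372 0.025 ] [0.4178 0.5367 0.025 ] diam 0.05255234282247485
red_jar 0.81 (281.5, 208.0) 14.221562385559082 mean 281.535175879397 208.0929648241206 [0.574  0.1917 0.126 ] [0.5738 0.1917 0.126 ] diam 0.058344167612803186
green_jar 0.84 (242.0, 212.0) 15.000100135803223 mean 242.981220657277 211.5305164319249 [0.5655 0.272  0.125 ] [0.5665 0.27   0.125 ] diam 0.06193757423335741
salt_shaker 0.68 (208.5, 216.5) 12.103818893432617 mean 209.38076923076923 218.22307692307692 [0.5582 0.3426 0.11  ] [0.5546 0.3407 0.11  ] diam 0.051228574718747096
caddy ((484.7974853515625, 274.1375732421875), (39.93373107910156, 99.32083129882812), 75.34324645996094) [[431.70086669921875, 267.38592529296875], [527.7897338867188, 242.25498962402344], [537.8941040039062, 280.88922119140625], [441.80523681640625, 306.0201416015625]] [array([ 0.4579, -0.1355,  0.044 ]), array([ 0.5142, -0.3489,  0.044 ]), array([ 0.4292, -0.3677,  0.044 ]), array([ 0.3737, -0.1557,  0.044 ])]
```

View pics/t0a.png

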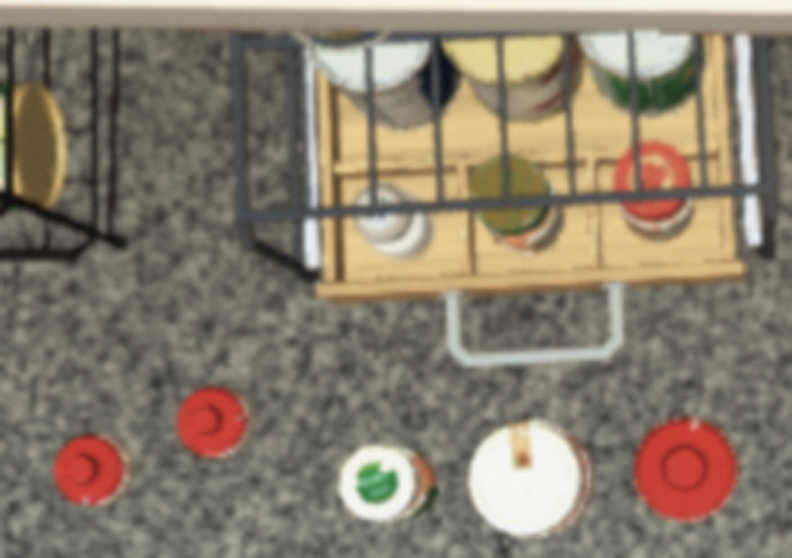

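View pics/t0b.png

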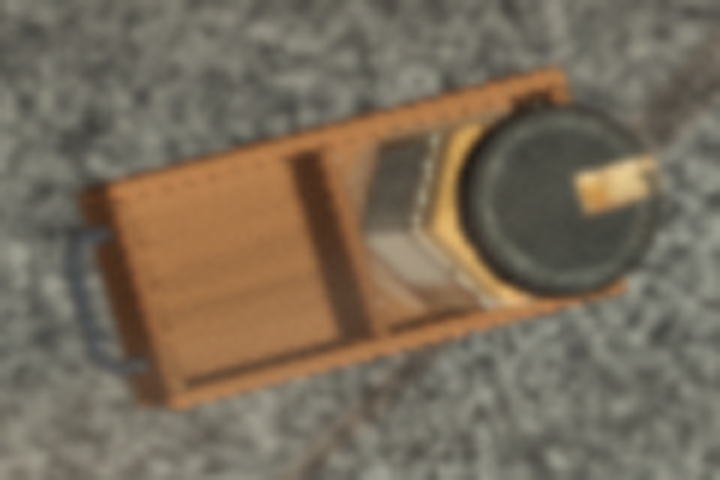

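```bash
cat > m.py <<'E'
from h import *
np.set_printoptions(precision=4,suppress=True)
A=lambda x,y,z:at_z('top',(x+.5)/3.6-.5+100,(y+.5)/3.6-.5+155,z)
B=lambda x,y,z:at_z('top',(x+.5)/6-.5+425,(y+.5)/6-.5+235,z)
E
python3 - <<'E'
from m import *
print('timer',A(685,468,.042),A(684,468,.025),'r',A(736,468,.042)-A(634,468,.042))
print('jam',A(527,477,.099),'white',A(380,482,.1),'red',A(652,180,.126),'green',A(508,190,.125),'salt',A(378,213,.11))
h0,h1=A(455,357,.036),A(612,350,.036);print('handle',h0,h1,(h0+h1)/2,np.arctan2(h1[0]-h0[0],-(h1[1]-h0[1])),np.linalg.norm(h1-h0))
p0,p1=A(320,296,.052),A(745,272,.052);d=p1-p0;print('panel',p0,p1,np.linalg.norm(d),(p0+p1)/2,np.arctan2(d[0],-d[1]))
c=[B(*p,.044) for p in((107,190),(172,406),(625,290),(567,70))];print(np.array(c))
ax=(c[0]+c[1]-c[2]-c[3])/2;L=np.linalg.norm(ax);ax/=L;print(L,ax,np.linalg.norm(c[0]-c[1]),'origin',(c[0]+c[1])/2-ax*.043)
print('fl',B(245,270,.008))
E
```

```text
timer [0.4193 0.1758 0.042 ] [0.4195 0.1769 0.025 ] r [ 0.0001 -0.0619  0.    ]
jam [0.4133 0.2647 0.099 ] white [0.4103 0.3481 0.1   ] red [0.5809 0.1933 0.126 ] green [0.5749 0.2747 0.125 ] salt [0.5637 0.3506 0.11  ]
handle [0.4868 0.3171 0.036 ] [0.4915 0.2212 0.036 ] [0.4891 0.2691 0.036 ] 0.04833209286972126 0.09597375410805929
panel [0.5222 0.3962 0.052 ] [0.538  0.1398 0.052 ] 0.2568370434802525 [0.5301 0.268  0.052 ] 0.06156026014689182
[[ 0.4605 -0.1591  0.044 ]
 [ 0.3819 -0.1809  0.044 ]
 [ 0.4246 -0.3475  0.044 ]
 [ 0.5053 -0.3294  0.044 ]]
0.17401080506789238 [-0.2515  0.9679  0.    ] 0.08151485351234719 origin [ 0.432  -0.2117  0.044 ]
fl [ 0.4322 -0.2212  0.008 ]
```

```bash
python3 -m creep '[[0,-252,-204,40,1.11],[0,-252,-204,40,1.11],[0,-252,-204,40,1.11],[0,-252,-204,40,1.11],[0,-252,-204,40,1.11],[0,-252,-204,70,1.11],[0,-252,-204,70,1.11],[0,-252,-204,70,1.11],[0,-252,-204,70,1.11],[0,-252,-204,70,1.11],[0,-252,-204,70,1.11],[0,-252,-204,70,1.11]]' 40
python3 - <<'E'
from m import *
o=ctrl.get_obs();print(Ro.from_rotvec(o['tool_rot']).as_matrix(),o['q'])
im=save('scene','s1');t=save('top','t1')
a=np.hstack([cv2.resize(im[190:310,200:340],(400,343)),cv2.resize(t[180:320,180:320],(400,400))[:343]])
cv2.imwrite('pics/c1.png',a[:,:,::-1])
E
```

```text
t: 2.55
tool_pos: [0.413, 0.2659, 0.1621]
tool_rot: [2.218, 2.225, 0.002]
contact_force: [-0.0, -0.3, 1.0]
opening: 0.0855
[[-0.0034  1.      0.0011]
 [ 1.      0.0034  0.0008]
 [ 0.0008  0.0011 -1.    ]] [ 0.4201 -0.2236  1.9896  0.0003  1.3743  0.4167]
```

View pics/c1.png

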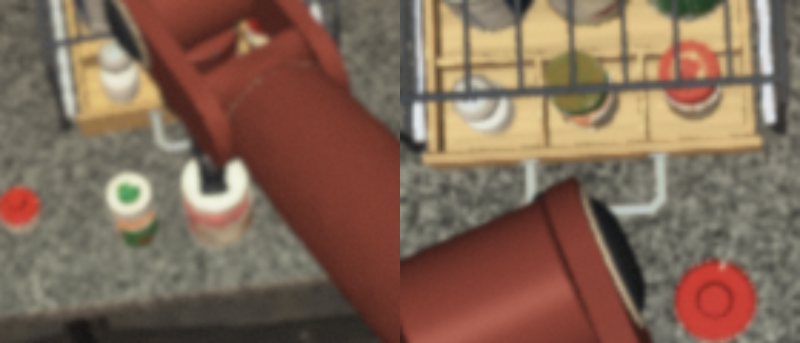

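Top-view crop shows the gripper over the jam jar; handle and the large timer (715,300 in the crop) are clear. Descending to grip.

```bash
python3 -m creep '[[0,0,0,30,0],[0,0,0,60,0],[0,0,0,90,0],[0,0,0,110,0],[0,0,0,120,0],[0,0,0,120,0],[255,0,0,120,0],[255,0,0,120,0],[255,0,0,120,0],[255,0,0,120,0],[255,0,0,120,0],[255,0,0,120,0]]' 40
python3 -m creep '[[255,0,0,0,0],[255,0,0,0,0],[255,0,0,-10,0],[255,0,0,-20,0]]'
```

```text
t: 3.65
tool_pos: [0.4143, 0.266, 0.0435]
tool_rot: [2.221, 2.221, 0.006]
contact_force: [-2.1, 1.6, 6.4]
opening: 0.0671
t: 3.98
tool_pos: [0.4116, 0.2642, 0.0605]
tool_rot: [-2.221, -2.221, 0.005]
contact_force: [0.4, -1.0, -6.4]
opening: 0.0671
```

```bash
python3 -m creep '[[255,0,0,-40,0],[255,-10,0,-70,0],[255,-40,0,-70,0],[255,-80,0,-70,0],[255,-120,5,-70,0],[255,-160,10,-70,0],[255,-200,15,-70,0],[255,-240,15,-60,0],[255,-270,15,-40,0],[255,-285,15,-20,0],[255,-285,15,0,0],[255,-285,15,10,0]]'
python3 -m creep '[[255,0,0,2,0],[255,0,0,4,0],[255,0,0,6,0],[255,0,0,7,0],[255,0,0,8,0],[255,0,0,8,0]]'
```

```text
t: 4.98
tool_pos: [0.4256, -0.0207, 0.0487]
tool_rot: [-2.222, -2.216, 0.004]
contact_force: [0.1, 0.8, -7.4]
opening: 0.067
t: 5.48
tool_pos: [0.4285, -0.0197, 0.044]
tool_rot: [2.22, 2.222, 0.001]
contact_force: [0.3, -0.2, -4.1]
opening: 0.0668
```

```bash
python3 -m creep '[[255,0,0,1,0],[255,0,0,1,0],[255,0,0,2,0],[255,0,0,2,0],[255,0,0,2,0]]'
python3 -m creep '[[255,0,0,0.5,0],[255,0,0,1,0],[255,0,0,1,0],[255,0,0,1,0]]'
```

```text
t: 5.9
tool_pos: [0.4286, -0.02, 0.0436]
tool_rot: [-2.221, -2.222, -0.0]
contact_force: [-8.2, 1.2, 10.8]
opening: 0.067
t: 6.23
tool_pos: [0.4287, -0.0199, 0.0435]
tool_rot: [-2.22, -2.221, 0.001]
contact_force: [-11.2, 2.9, 18.6]
opening: 0.0669
```

```bash
python3 -m creep '[[255,0,0,-2,0],[255,0,0,-2,0],[100,0,0,-2,0],[0,0,0,-2,0],[0,0,0,-2,0],[0,0,0,-2,0],[0,0,0,-10,0],[0,0,0,-40,0],[0,0,0,-80,0],[0,0,0,-110,0],[0,0,0,-120,0]]'
python3 -m creep '[[0,40,-18,0,0],[0,80,-18,0,0],[0,120,-18,0,0],[0,160,-18,0,0],[0,200,-18,0,0],[0,240,-18,0,0],[0,280,-18,0,0],[0,320,-18,0,0],[0,350,-18,0,0],[0,367,-18,0,0],[0,367,-18,0,0]]'
python3 - <<'E'
from m import *
o=ctrl.get_obs();print(o['tool_pos'])
t=save('top','t2');im=save('scene','s2')
a=np.hstack([cv2.resize(im[200:290,200:400],(500,225)),cv2.resize(t[240:320,250:380],(300,185))[:, :]] if 0 else [cv2.resize(t[230:330,170:430],(780,300))]);cv2.imwrite('pics/c2.png',a[:,:,::-1])
for n in('jam_jar','white_jar'):
  for c in('top','scene'):
    for b in ctrl.outline_of(c,n)[:2]:
      ys,xs=np.nonzero(b['mask']);print(n,c,b['conf'],b['rect'],at_z(c,xs.mean(),ys.mean(),.099 if c=='top' else .05))
E
```

```text
t: 7.15
tool_pos: [0.4308, -0.0206, 0.1666]
tool_rot: [2.216, 2.216, 0.008]
contact_force: [0.3, 0.6, 1.5]
opening: 0.0856
t: 8.07
tool_pos: [0.4093, 0.3498, 0.1601]
tool_rot: [-2.217, -2.225, 0.0]
contact_force: [0.2, -0.2, 0.6]
opening: 0.0854
[0.4093 0.3498 0.1601]
jam_jar top 0.81 [360.0, 265.0, 36.6, 32.3] [ 0.4264 -0.0114  0.099 ]
jam_jar scene 0.86 [360.4, 223.2, 25.9, 38.2] [ 0.4278 -0.02    0.05  ]
white_jar top 0.57 [204.3, 280.2, 19.5, 16.6] [0.4128 0.3306 0.099 ]
white_jar scene 0.49 [236.9, 253.8, 19.8, 25.5] [0.3989 0.3469 0.05  ]
```

View pics/c2.png

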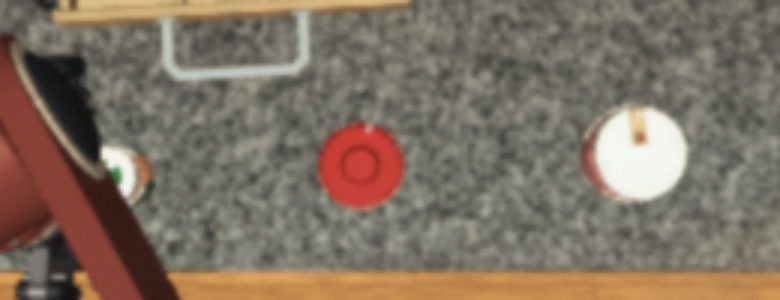

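The jam jar stands upright at crop (641,153), timer undisturbed at (361,166). Gripping the white jar.

```bash
python3 -m creep '[[0,-1,0,30,0],[0,-1,0,60,0],[0,-1,0,90,0],[0,-1,0,105,0],[0,-1,0,115,0],[0,-1,0,115,0],[128,-1,0,115,0],[200,-1,0,115,0],[255,-1,0,115,0],[255,-1,0,115,0],[255,-1,0,115,0],[255,-1,0,115,0]]' 25
python3 -m creep '[[255,0,0,0,0],[255,0,0,0,0],[255,0,0,0,0],[255,0,0,-10,0],[255,0,0,-20,0],[255,0,0,-20,0]]'
python3 - <<'E'
from m import *
print(at_z('top',641/3+170,153/3+230,.099),at_z('top',361/3+170,166/3+230,.042))
E
```

```text
t: 9.37
tool_pos: [0.4112, 0.3468, 0.0472]
tool_rot: [2.221, 2.221, 0.005]
contact_force: [1.0, -0.5, 6.2]
opening: 0.0422
t: 9.87
tool_pos: [0.4111, 0.3469, 0.0678]
tool_rot: [2.221, 2.221, 0.006]
contact_force: [0.5, 0.2, -0.4]
opening: 0.0419
[ 0.4266 -0.0201  0.099 ] [0.4178 0.1749 0.042 ]
```

```bash
python3 -m creep '[[255,0,0,-40,0],[255,0,0,-80,0],[255,-30,0,-110,0],[255,-70,5,-110,0],[255,-110,10,-110,0],[255,-150,15,-110,0],[255,-190,19,-110,0],[255,-230,19,-110,0],[255,-270,19,-110,0],[255,-310,19,-110,0],[255,-350,19,-110,0],[255,-390,19,-110,0]]'
python3 -m creep '[[255,-40,0,0,0],[255,-58,0,10,0],[255,-62,0,30,0],[255,-62,0,60,0],[255,-62,0,90,0],[255,-62,0,110,0],[255,-62,0,122,0],[255,-62,0,126,0],[255,-62,0,126,0]]'
python3 -m creep '[[255,0,0,1,0],[255,0,0,2,0],[255,0,0,3,0],[255,0,0,3,0],[255,0,0,3,0]]'
```

```text
t: 10.87
tool_pos: [0.4283, -0.0457, 0.1754]
tool_rot: [2.221, 2.221, 0.001]
contact_force: [0.1, 0.1, -1.0]
opening: 0.0421
t: 11.62
tool_pos: [0.428, -0.1056, 0.0486]
tool_rot: [-2.22, -2.22, 0.002]
contact_force: [-0.7, -0.1, -1.2]
opening: 0.042
t: 12.03
tool_pos: [0.4296, -0.1063, 0.0473]
tool_rot: [2.22, 2.22, 0.001]
contact_force: [-0.4, -1.0, 3.1]
opening: 0.042
```

```bash
python3 -m creep '[[200,0,0,-1,0],[150,0,0,-1,0],[100,0,0,-1,0],[0,0,0,-1,0],[0,0,0,-1,0],[0,0,0,-20,0],[0,0,0,-60,0],[0,0,0,-100,0],[0,0,0,-118,0],[0,0,0,-118,0]]'
python3 -m creep '[[0,40,-10,0,0],[0,80,-10,0,0],[0,120,-10,0,0],[0,160,-10,0,0],[0,200,-10,0,0],[0,240,-10,0,0],[0,270,-10,20,0],[0,282,-10,50,0],[0,282,-10,80,0],[0,282,-10,90,0],[0,282,-10,90,0],[0,282,-10,90,0]]'
```

```text
t: 12.87
tool_pos: [0.4322, -0.1073, 0.1706]
tool_rot: [2.214, 2.214, 0.006]
contact_force: [-1.1, -0.3, 1.0]
opening: 0.0854
t: 13.87
tool_pos: [0.4185, 0.1756, 0.0739]
tool_rot: [-2.222, -2.22, 0.002]
contact_force: [0.3, -0.2, -0.0]
opening: 0.0854
```

```bash
python3 -m creep '[[0,0,0,30,0],[0,0,0,55,0],[0,0,0,64,0],[0,0,0,67,0],[0,0,0,67,0],[60,0,0,67,0],[120,0,0,67,0],[200,0,0,67,0],[255,0,0,67,0],[255,0,0,67,0],[255,0,0,67,0],[255,0,0,67,0]]' 30
python3 -m creep '[[255,0,0,0,0],[255,0,0,0,0],[255,0,0,-10,0],[255,0,0,-20,0],[255,0,0,-20,0]]'
```

```text
t: 14.87
tool_pos: [0.4206, 0.1763, 0.0096]
tool_rot: [2.22, 2.22, 0.004]
contact_force: [-1.7, -0.8, 7.1]
opening: 0.0657
t: 15.28
tool_pos: [0.421, 0.1766, 0.0303]
tool_rot: [2.219, 2.22, 0.007]
contact_force: [-0.4, 0.7, -0.8]
opening: 0.0653
```

```bash
python3 -m creep '[[255,0,0,-20,0],[255,-20,0,-30,0],[255,-60,5,-30,0],[255,-95,9,-30,0],[255,-115,9,-20,0],[255,-117,9,0,0],[255,-117,9,10,0],[255,-117,9,18,0],[255,-117,9,19,0],[255,-117,9,19,0],[255,-117,9,19,0]]'
python3 -m creep '[[255,0,0,1,0],[255,0,0,2,0],[255,0,0,2,0],[255,0,0,2,0]]'
```

```text
t: 16.2
tool_pos: [0.4276, 0.0595, 0.0086]
tool_rot: [-2.219, -2.223, 0.002]
contact_force: [-2.0, -1.3, 3.7]
opening: 0.0653
t: 16.53
tool_pos: [0.4276, 0.0595, 0.0084]
tool_rot: [-2.218, -2.222, 0.004]
contact_force: [-9.9, -1.1, 18.7]
opening: 0.0651
```

```bash
python3 -m creep '[[200,0,0,-2,0],[150,0,0,-2,0],[100,0,0,-2,0],[0,0,0,-2,0],[0,0,0,-2,0],[0,0,0,-10,0],[0,0,0,-40,0],[0,0,0,-80,0],[0,0,0,-120,0],[150,30,10,-120,0],[150,60,20,-120,0],[150,70,20,-120,0]]'
python3 - <<'E'
from m import *
t=save('top','t3');im=save('scene','s3')
a=np.vstack([cv2.resize(t[225:325,170:430],(650,250)),cv2.resize(im[180:300,200:460],(650,300))]);cv2.imwrite('pics/c3.png',a[:,:,::-1])
E
```

```text
t: 17.53
tool_pos: [0.4499, 0.1314, 0.1288]
tool_rot: [2.219, 2.221, 0.007]
contact_force: [1.0, -0.3, -0.4]
opening: 0.0518
```

View pics/c3.png

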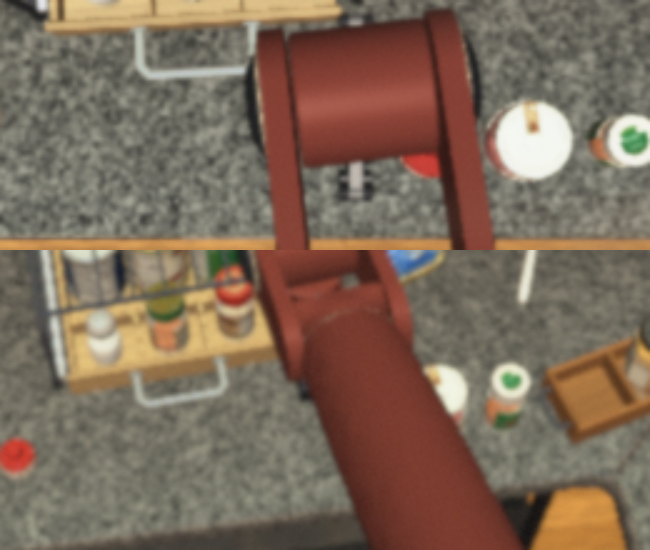

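Jam and white jar stand upright at the right, timer between; handle is free. The wide knuckles could meet the deck if I gripped the bar centrally, so I'll hook it with the rear finger, jaws open.

```bash
python3 -m creep '[[0,35,8,0,-0.06],[0,70,8,0,-0.06],[0,105,8,0,-0.06],[0,130,8,0,-0.06],[0,136,8,0,-0.06],[0,136,8,0,-0.06],[0,136,8,0,-0.06],[0,136,8,0,-0.06]]'
python3 - <<'E'
from m import *
t=save('top','t4');im=save('scene','s4')
a=np.vstack([cv2.resize(t[215:305,180:340],(533,300)),cv2.resize(im[200:290,200:360],(533,300))]);cv2.imwrite('pics/c4.png',a[:,:,::-1])
E
```

```text
t: 18.3
tool_pos: [0.4558, 0.2634, 0.1259]
tool_rot: [2.155, 2.285, -0.002]
contact_force: [-0.5, -0.1, 0.2]
opening: 0.0857
```

View pics/c4.png

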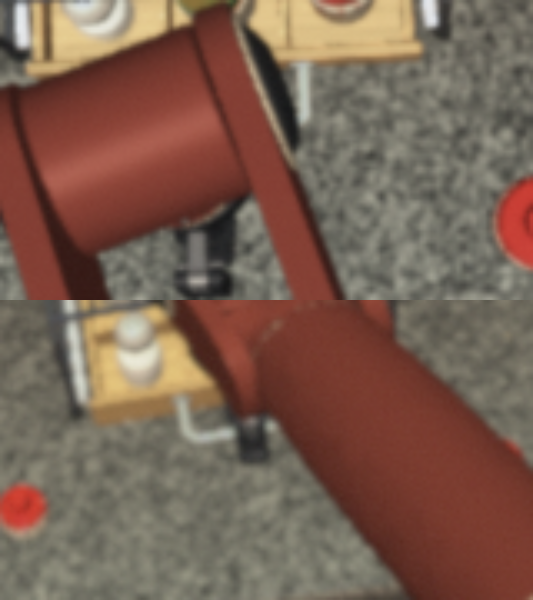

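```bash
python3 -m creep '[[0,0,0,40,0],[0,0,0,75,0],[0,0,0,90,0],[0,0,0,100,0],[0,0,0,110,0],[0,0,0,118,0],[0,0,0,118,0]]'
python3 -m creep '[[0,0,-4,0,0],[0,0,-8,0,0],[0,0,-15,0,0],[0,0,-22,0,0],[0,0,-30,0,0],[0,0,-30,0,0]]'
```

```text
t: 18.98
tool_pos: [0.4557, 0.2645, 0.0075]
tool_rot: [-2.154, -2.286, 0.002]
contact_force: [-1.4, -0.0, -0.1]
opening: 0.0852
t: 19.48
tool_pos: [0.4242, 0.2633, 0.0085]
tool_rot: [-2.152, -2.287, 0.001]
contact_force: [-0.7, 0.3, -0.5]
opening: 0.0854
```

```bash
python3 -m creep '[[0,0,-15,0,0],[0,0,-30,0,0],[0,0,-45,0,0],[0,0,-60,0,0],[0,0,-75,0,0],[0,0,-85,0,0],[0,0,-92,0,0],[0,0,-92,0,0]]'
python3 - <<'E'
from m import *
t=save('top','t5');im=save('scene','s5')
a=np.vstack([cv2.resize(t[165:315,160:340],(360,300)),cv2.resize(im[170:300,200:356],(360,300))]);cv2.imwrite('pics/c5.png',a[:,:,::-1])
E
```

```text
t: 20.15
tool_pos: [0.3324, 0.2574, 0.0077]
tool_rot: [-2.152, -2.288, 0.002]
contact_force: [0.2, -0.5, -0.3]
opening: 0.0854
```

View pics/c5.png

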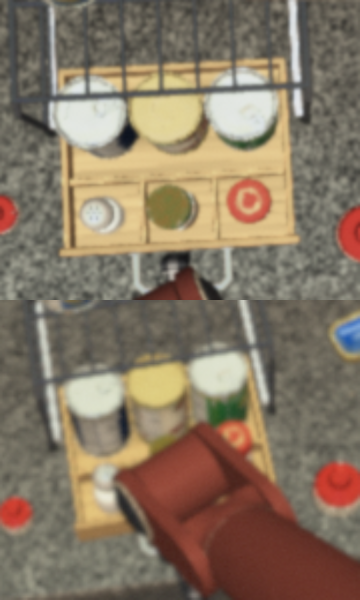

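Tray is out with pockets clear of the deck; the red jar's cap is at (284,265) full-frame. Unhook and rise.

```bash
python3 -m creep '[[0,0,8,0,0],[0,0,10,0,0],[0,0,10,-10,0],[0,0,10,-45,0],[0,0,10,-85,0],[0,0,10,-125,0],[0,0,0,-165,0],[0,0,0,-180,0],[0,0,0,-180,0]]'
python3 - <<'E'
from m import *
t=save('top','t6')
p=cv2.cvtColor(t[235:290,255:310],cv2.COLOR_RGB2HSV);m=((p[...,1]>150)&((p[...,0]<8)|(p[...,0]>172))).astype('uint8')
ys,xs=np.nonzero(m);print(len(xs),xs.min()+255,xs.max()+255,ys.min()+235,ys.max()+235)
u,v=(xs.min()+xs.max())/2+255,(ys.min()+ys.max())/2+235
print(u,v,at_z('top',u,v,.126),at_z('top',284.5,265,.126),ctrl.get_obs()['tool_pos'])
E
```

```text
t: 21.0
tool_pos: [0.337, 0.2592, 0.1952]
tool_rot: [2.151, 2.284, 0.017]
contact_force: [0.2, -0.1, 0.6]
opening: 0.0855
191 274 294 253 273
284.0 263.0 [0.4617 0.1858 0.126 ] [0.4577 0.1848 0.126 ] [0.3358 0.2584 0.1919]
```

```bash
python3 -m creep '[[0,-20,30,0,0.06],[0,-40,60,0,0.06],[0,-60,90,0,0.06],[0,-79,115,0,0.06],[0,-79,125,0,0.06],[0,-79,125,20,0.06],[0,-79,125,40,0.06],[0,-79,125,40,0.06],[0,-79,125,40,0.06]]'
python3 - <<'E'
from m import *
im=save('scene','s7');save('top','t7')
o=ctrl.get_obs();print(o['tool_pos'])
cv2.imwrite('pics/c7.png',cv2.resize(im[180:280,220:340],(600,500))[:,:,::-1])
print([ (b['rect'],b['conf']) for b in ctrl.boxes_of('scene','red_jar')])
E
```

```text
t: 21.8
tool_pos: [0.4618, 0.1857, 0.1454]
tool_rot: [-2.219, -2.219, 0.009]
contact_force: [0.4, -0.5, 0.7]
opening: 0.0852
[0.4636 0.1864 0.1484]
[([292.9, 230.4, 16.3, 23.5], 0.8)]
```

```bash
python3 -m creep '[[0,0,0,25,0],[0,0,0,50,0],[0,0,0,68,0],[0,0,0,74,0],[0,0,0,74,0],[60,0,0,74,0],[120,0,0,74,0],[180,0,0,74,0],[255,0,0,74,0],[255,0,0,74,0],[255,0,0,74,0],[255,0,0,74,0]]' 30
python3 -m creep '[[255,0,0,0,0],[255,0,0,0,0],[255,0,0,-10,0],[255,0,0,-20,0],[255,0,0,-20,0]]'
```

```text
t: 22.95
tool_pos: [0.4997, 0.1889, 0.1145]
tool_rot: [2.181, 2.179, 0.103]
contact_force: [2.4, -18.9, 97.8]
opening: 0.0463
t: 23.37
tool_pos: [0.4821, 0.1875, 0.1176]
tool_rot: [2.201, 2.199, 0.054]
contact_force: [-2.6, -11.6, 57.5]
opening: 0.0449
```

```bash
python3 -m creep '[[255,0,0,-10,0],[255,0,0,-20,0],[255,0,0,-30,0],[255,0,0,-30,0]]'
python3 - <<'E'
from m import *
t=save('top','t8');im=save('scene','s8')
print(ctrl.get_obs()['tool_pos'],ctrl.get_obs()['contact_force'])
a=np.hstack([cv2.resize(t[165:285,170:330],(533,400))[:,:400],cv2.resize(im[150:270,210:330],(400,400))]);cv2.imwrite('pics/c8.png',a[:,:,::-1])
E
```

```text
t: 23.7
tool_pos: [0.4645, 0.1867, 0.1261]
tool_rot: [2.22, 2.221, 0.004]
contact_force: [2.3, -0.2, 0.3]
opening: 0.045
[0.4637 0.1864 0.1239] [ 1.8979 -0.4096  0.4736]
```

View pics/c8.png

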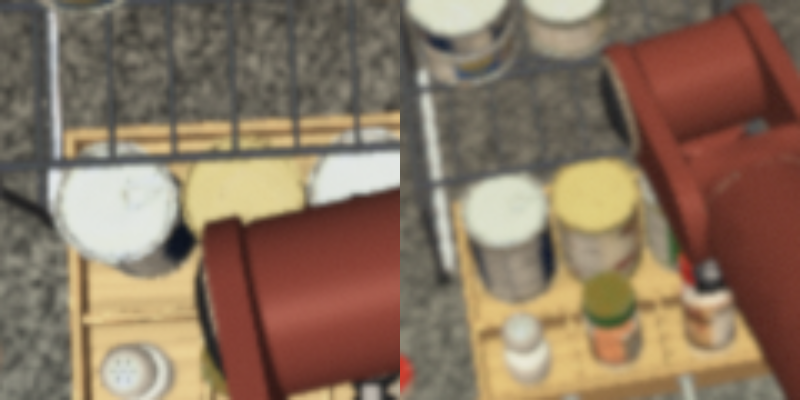

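Run:
```python
from m import *
im=cv2.imread('pics/s8.png')
cv2.imwrite('pics/c9.png',cv2.resize(im[210:270,265:345],(800,600),interpolation=cv2.INTER_CUBIC))
ctrl.get_image('scene')
print([ (b['rect'],b['conf']) for b in ctrl.boxes_of('scene','red_jar')],proj('scene',[.4625,.186,.02]),proj('scene',[.4625,.186,.126]),proj('scene',[.4637,.1864,.124]))
```

```text
[([291.8, 228.6, 17.8, 29.0], 0.52)] [301.4916 245.6696] [300.7111 228.8965] [300.5297 228.8687]
```

View pics/c9.png

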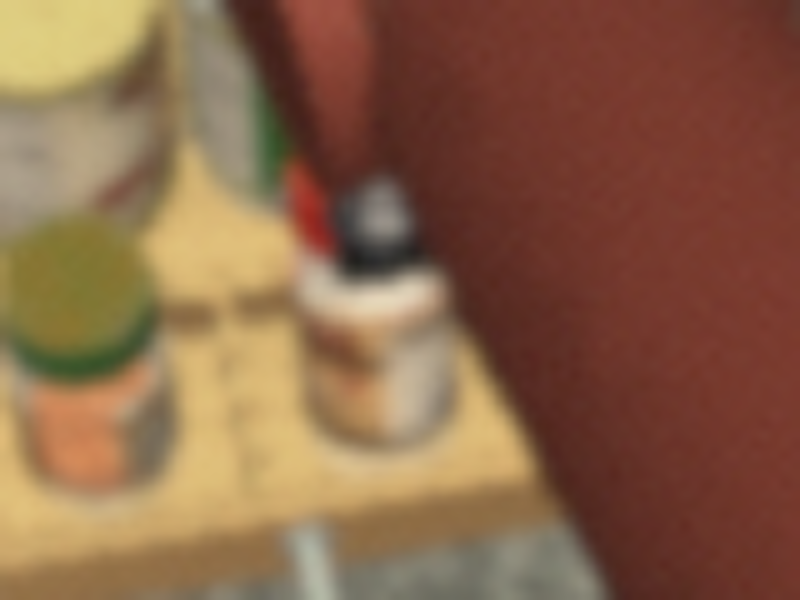

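Run:
```python
from m import *
for z in(.02,.03,.04,.05,.06,.07): print(z,proj('scene',[.4637-.0215,.1864,z]),proj('scene',[.4637,.1864+.022,z]))
im=cv2.imread('pics/t8.png')
```

```text
0.02 [302.2293 251.8858] [293.858  246.2374]
0.03 [302.1624 250.4073] [293.748  244.7365]
0.04 [302.0948 248.9131] [293.6369 243.2198]
0.05 [302.0266 247.403 ] [293.5246 241.6872]
0.06 [301.9577 245.8768] [293.4113 240.1382]
0.07 [301.8881 244.3342] [293.2968 238.5728]
```

```bash
python3 -m creep '[[255,0,0,-10,0],[255,0,0,-20,0],[255,0,0,-30,0],[255,0,0,-40,0],[255,0,0,-40,0],[255,0,0,-40,0]]'
python3 - <<'E'
from m import *
im=save('scene','s10');t=save('top','t10')
print([ (b['rect'],b['conf']) for b in ctrl.boxes_of('scene','red_jar')],[ (b['rect'],b['conf']) for b in ctrl.boxes_of('top','red_jar')],ctrl.get_obs()['contact_force'])
cv2.imwrite('pics/c10.png',np.hstack([cv2.resize(im[200:275,250:350],(400,300),interpolation=cv2.INTER_CUBIC),cv2.resize(t[230:305,230:330],(400,300),interpolation=cv2.INTER_CUBIC)])[:,:,::-1])
E
```

```text
t: 24.4
tool_pos: [0.4642, 0.1865, 0.1656]
tool_rot: [2.221, 2.221, 0.003]
contact_force: [-0.1, -0.1, -1.3]
opening: 0.0441
[([294.3, 222.5, 13.8, 31.6], 0.56)] [] [ 0.2488 -1.0343 -0.6538]
```

View pics/c10.png

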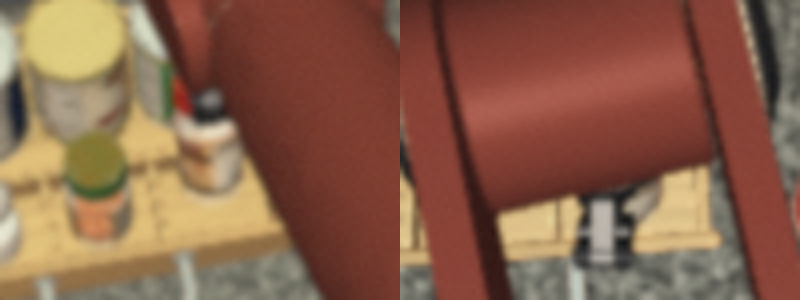

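```bash
python3 -m creep '[[255,0,0,-15,0],[255,0,0,-40,0],[255,0,0,-65,0],[255,-10,0,-80,0],[255,-30,0,-80,0],[255,-60,-2,-80,0],[255,-90,-5,-80,0],[255,-120,-7,-80,0],[255,-150,-10,-80,0],[255,-180,-12,-80,0],[255,-210,-15,-80,0],[255,-240,-18,-80,0]]' 50
python3 -m creep '[[255,-30,-2,0,0],[255,-60,-5,0,0],[255,-90,-8,0,0],[255,-120,-10,0,0],[255,-145,-12,0,0],[255,-157,-12,0,0],[255,-161,-12,0,0],[255,-161,-12,0,0],[255,-161,-12,0,0],[255,-161,-12,0,0]]'
python3 - <<'E'
from m import *
im=save('scene','s11');t=save('top','t11')
o=ctrl.get_obs();print(o['tool_pos'],o['contact_force'],o['opening'])
print([ (b['rect'],b['conf']) for b in ctrl.boxes_of('scene','red_jar')],[ (b['rect'],b['conf']) for b in ctrl.boxes_of('top','red_jar')])
cv2.imwrite('pics/c11.png',np.hstack([cv2.resize(im[180:280,390:490],(400,400),interpolation=cv2.INTER_CUBIC),cv2.resize(t[225:325,430:530],(400,400),interpolation=cv2.INTER_CUBIC)])[:,:,::-1])
E
```

```text
t: 25.6
tool_pos: [0.445, -0.0549, 0.2437]
tool_rot: [-2.221, -2.221, 0.0]
contact_force: [0.4, -0.3, -2.0]
opening: 0.0429
t: 26.43
tool_pos: [0.4338, -0.2135, 0.2441]
tool_rot: [-2.219, -2.223, -0.001]
contact_force: [-0.5, -0.1, -0.5]
opening: 0.0432
[ 0.4339 -0.2136  0.2443] [-0.7101  0.2838 -1.2407] 0.04292397404831123
[] [([476.9, 266.0, 46.3, 40.4], 0.77)]
```

View pics/c11.png

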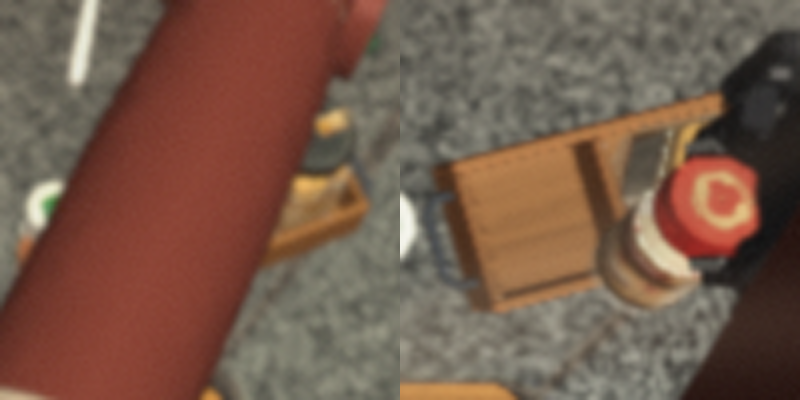

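Run:
```python
from m import *
for z in(.12,.14,.16,.24,.25,.26,.27):print(z,proj('top',[.434,-.2136,z]))
for z in (.24,.25,.26): print('cap',z,at_z('top',507,276,z))
for z in(.13,.14,.15,.16): print('bot',z,at_z('top',491,293,z))
```

```text
0.12 [480.3859 277.4584]
0.14 [484.1185 277.1864]
0.16 [488.0115 276.903 ]
0.24 [505.4164 275.6375]
0.25 [507.8253 275.4626]
0.26 [510.2924 275.2835]
0.27 [512.8197 275.1002]
cap 0.24 [ 0.4334 -0.2164  0.24  ]
cap 0.25 [ 0.433  -0.2121  0.25  ]
cap 0.26 [ 0.4327 -0.2078  0.26  ]
bot 0.13 [ 0.4026 -0.2302  0.13  ]
bot 0.14 [ 0.4027 -0.2263  0.14  ]
bot 0.15 [ 0.4027 -0.2223  0.15  ]
bot 0.16 [ 0.4028 -0.2184  0.16  ]
```

The top view shows the jar held only at its cap and tilted ~17° (bottom ~31 mm toward −x). I'll put the bottom into the pocket, where walls guard it, and swing it upright on contact.

```bash
python3 -m creep '[[255,4,15,0,0],[255,8,31,0,0],[255,8,31,0,0],[255,8,31,20,0],[255,8,31,45,0],[255,8,31,70,0],[255,8,31,95,0],[255,8,31,110,0],[255,8,31,118,0],[255,8,31,120,0],[255,8,31,120,0]]'
python3 -m creep '[[255,0,0,2,0],[255,0,0,4,0],[255,0,0,6,0],[255,0,0,8,0],[255,0,0,8,0]]'
```

```text
t: 27.55
tool_pos: [0.4645, -0.2066, 0.1244]
tool_rot: [-2.221, -2.221, 0.0]
contact_force: [0.2, 0.7, -2.0]
opening: 0.0431
t: 27.97
tool_pos: [0.4646, -0.2066, 0.1162]
tool_rot: [-2.221, -2.221, 0.0]
contact_force: [-0.2, -0.4, -1.7]
opening: 0.0432
```

Run:
```python
from m import *
t=save('top','t12');o=ctrl.get_obs();print(o['tool_pos'],o['contact_force'],o['opening'])
cv2.imwrite('pics/c12.png',cv2.resize(t[235:315,430:530],(500,400),interpolation=cv2.INTER_CUBIC)[:,:,::-1])
```

```text
[ 0.4646 -0.2066  0.1163] [ 0.1997 -1.0507 -2.2767] 0.043098338129862454
```

View pics/c12.png

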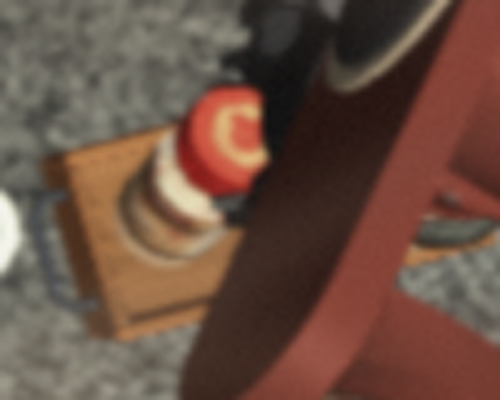

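```bash
python3 -m creep '[[255,-4,0,1,0],[255,-4,0,2,0],[255,-4,0,3,0],[255,-4,0,4,0],[255,-4,0,4,0]]'
python3 -m creep '[[255,0,0,1,0],[255,0,0,2,0],[255,0,0,3,0],[255,0,0,3,0]]'
```

```text
t: 28.43
tool_pos: [0.4644, -0.2106, 0.1119]
tool_rot: [-2.221, -2.221, 0.0]
contact_force: [-0.7, -1.0, -1.6]
opening: 0.0435
t: 28.77
tool_pos: [0.4645, -0.2105, 0.109]
tool_rot: [-2.221, -2.221, 0.0]
contact_force: [-0.9, -0.4, -1.9]
opening: 0.0432
```

```bash
python3 -m creep '[[255,0,0,1,0],[255,0,0,2,0],[255,0,0,2,0]]'
python3 -m creep '[[255,0,0,1,0],[255,0,0,2,0],[255,0,0,2,0]]'
python3 -m creep '[[255,0,0,1,0],[255,0,0,2,0],[255,0,0,2,0]]'
```

```text
t: 29.02
tool_pos: [0.4645, -0.2106, 0.1071]
tool_rot: [-2.221, -2.221, 0.0]
contact_force: [-0.2, -0.1, -1.9]
opening: 0.0431
t: 29.27
tool_pos: [0.4645, -0.2106, 0.105]
tool_rot: [-2.221, -2.221, 0.0]
contact_force: [-0.3, -0.5, -1.5]
opening: 0.043
t: 29.52
tool_pos: [0.4646, -0.2106, 0.1031]
tool_rot: [-2.221, -2.221, 0.0]
contact_force: [-0.5, -0.1, -0.5]
opening: 0.043
```

```bash
python3 -m creep '[[255,0,0,1,0],[255,0,0,1.5,0],[255,0,0,1.5,0]]'
python3 -m creep '[[255,0,0,1,0],[255,0,0,1,0],[255,0,0,1,0]]'
```

```text
t: 29.77
tool_pos: [0.4649, -0.211, 0.1026]
tool_rot: [2.221, 2.221, -0.0]
contact_force: [-1.6, -0.3, 3.8]
opening: 0.0428
t: 30.02
tool_pos: [0.4652, -0.2113, 0.1024]
tool_rot: [2.22, 2.22, -0.001]
contact_force: [-2.0, -0.1, 7.1]
opening: 0.0428
```

```bash
python3 -m creep '[[255,0,-1,-1,0],[255,0,-3,-1,0],[255,0,-6,-1,0],[255,0,-9,-1,0],[255,0,-12,-1,0],[255,0,-15,-1,0]]' 20
python3 - <<'E'
from m import *
t=save('top','t13');o=ctrl.get_obs();print(o['tool_pos'],o['contact_force'],o['opening'])
cv2.imwrite('pics/c13.png',cv2.resize(t[235:315,430:530],(500,400),interpolation=cv2.INTER_CUBIC)[:,:,::-1])
E
```

```text
t: 30.52
tool_pos: [0.4504, -0.211, 0.1027]
tool_rot: [2.22, 2.219, 0.002]
contact_force: [3.7, -0.5, 5.2]
opening: 0.043
[ 0.4497 -0.211   0.1026] [2.2813 0.4071 6.0634] 0.043024317567759054
```

View pics/c13.png

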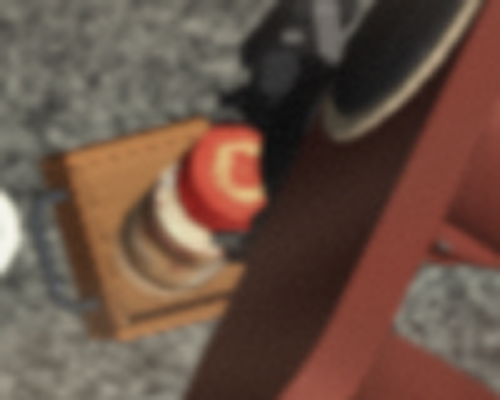

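```bash
python3 -m creep '[[122,0,0,0,0],[118,0,-1,2,0],[114,0,-2,4,0],[110,0,-3,6,0],[105,0,-4,8,0],[100,0,-5,10,0],[95,0,-6,11,0],[90,0,-7,12,0],[85,0,-8,12,0],[80,0,-8,12,0],[75,0,-8,12,0],[70,0,-8,12,0]]' 20
python3 - <<'E'
from m import *
t=save('top','t14')
def cap(t,r):
    p=cv2.cvtColor(t[r[1]:r[3],r[0]:r[2]],cv2.COLOR_RGB2HSV);m=((p[...,1]>170)&((p[...,0]<6)|(p[...,0]>174))&(p[...,2]>130)).astype('uint8')
    n,l,s,c=cv2.connectedComponentsWithStats(m);i=1+s[1:,4].argmax();return s[i]+[r[0],r[1],0,0,0],c[i]+r[:2]
print(cap(cv2.cvtColor(cv2.imread('pics/t13.png'),4),np.array([460,250,483,285])),cap(t,np.array([460,250,483,285])))
print([ (b['rect'],b['conf']) for b in ctrl.boxes_of('top','red_jar')],proj('top',[.434,-.2136,.114]),proj('top',[.434,-.2136,.008]))
E
```

```text
t: 31.57
tool_pos: [0.4417, -0.2107, 0.09]
tool_rot: [2.221, 2.221, 0.0]
contact_force: [-0.3, -0.2, 0.2]
opening: 0.0622
(array([466, 260,  14,  21,  93]), array([471.2366, 272.7527])) (array([466, 270,   4,  15,  31]), array([467.3548, 277.8387]))
[([454.3, 269.8, 28.1, 24.4], 0.68), ([327.4, 268.2, 31.9, 27.0], 0.43)] [479.296  277.5378] [462.0322 278.7974]
```

```bash
python3 -m creep '[[62,0,-1,0,0],[54,0,-2,0,0],[46,0,-3,1,0],[38,0,-5,1,0],[30,0,-7,1,0],[20,0,-8,1,0],[10,0,-9,1,0],[0,0,-10,1,0],[0,0,-12,1,0],[0,0,-12,1,0]]'
python3 - <<'E'
from m import *
t=save('top','t15');im=save('scene','s15')
print([ (b['rect'],b['conf']) for b in ctrl.boxes_of('top','red_jar')],ctrl.get_obs()['contact_force'])
E
```

```text
t: 32.5
tool_pos: [0.4294, -0.2106, 0.0888]
tool_rot: [-2.222, -2.221, 0.0]
contact_force: [-0.0, -0.1, 0.2]
opening: 0.0855
[([455.0, 278.7, 27.5, 17.8], 0.85)] [ 0.5044 -0.3882  0.2871]
```

```bash
python3 -m creep '[[0,0,0,-20,0],[0,0,0,-50,0],[0,0,0,-90,0],[0,0,0,-130,0],[255,40,-10,-130,0],[255,80,-20,-130,0],[255,120,-30,-130,0],[255,160,-40,-130,0],[255,200,-50,-130,0],[255,240,-60,-130,0],[255,280,-70,-130,0],[255,320,-80,-130,0]]'
python3 -m creep '[[255,40,-5,0,-0.06],[255,80,-10,0,-0.06],[255,120,-12,0,-0.06],[255,150,-12,0,-0.06],[255,150,-12,0,-0.06],[255,150,-12,0,-0.06]]'
python3 - <<'E'
from m import *
t=save('top','t16');im=save('scene','s16')
cv2.imwrite('pics/c16.png',np.vstack([cv2.resize(t[225:325,160:540],(760,200)),np.hstack([cv2.resize(t[235:315,430:530],(380,304),interpolation=cv2.INTER_CUBIC),cv2.resize(im[185:265,410:510],(380,304),interpolation=cv2.INTER_CUBIC)])])[:,:,::-1])
for n in('red_jar','caddy','tray_handle','green_jar','salt_shaker','jam_jar','white_jar','timer'):
  for c in('top','scene'):
    print(n,c,[ (b['rect'],b['conf']) for b in ctrl.boxes_of(c,n)][:3])
for X in ([.425,-.2136,.114],[.425,-.2136,.008],[.434,-.2136,.008]):print(proj('top',X),proj('scene',X))
E
```

```text
t: 33.65
tool_pos: [0.3488, 0.111, 0.2191]
tool_rot: [2.222, 2.22, 0.002]
contact_force: [1.5, 1.2, 0.1]
opening: -0.0003
t: 34.15
tool_pos: [0.3371, 0.2604, 0.2186]
tool_rot: [-2.15, -2.291, 0.002]
contact_force: [0.3, -1.1, -1.0]
opening: 0.0001
red_jar top [([454.1, 279.5, 35.4, 18.6], 0.66)]
red_jar scene [([430.1, 223.5, 19.6, 29.1], 0.89)]
caddy top [([435.1, 247.7, 97.8, 55.4], 0.97)]
caddy scene [([417.5, 202.2, 64.3, 55.7], 0.9)]
tray_handle top [([185.5, 200.7, 123.5, 116.2], 0.73)]
tray_handle scene [([224.4, 198.4, 84.6, 87.1], 0.84)]
green_jar top [([230.5, 262.4, 30.7, 23.2], 0.95), ([202.4, 267.7, 20.6, 15.8], 0.61)]
green_jar scene [([268.8, 253.0, 3.4, 3.9], 0.62)]
salt_shaker top [([200.5, 267.9, 22.0, 19.3], 0.87), ([164.7, 165.6, 151.2, 152.2], 0.3)]
salt_shaker scene [([239.8, 245.8, 15.5, 21.0], 0.72)]
jam_jar top [([453.9, 277.2, 37.5, 20.2], 0.68), ([361.9, 264.6, 34.6, 31.2], 0.65)]
jam_jar scene [([361.7, 225.4, 21.3, 33.5], 0.7)]
white_jar top [([401.0, 271.2, 35.2, 16.0], 0.94)]
white_jar scene [([393.3, 227.5, 17.9, 30.2], 0.72)]
timer top [([148.0, 260.1, 21.0, 20.5], 0.85), ([325.7, 269.6, 33.2, 26.6], 0.64), ([114.6, 277.2, 23.4, 19.6], 0.57)]
timer scene [([173.1, 266.4, 15.0, 20.0], 0.74), ([199.7, 258.5, 13.3, 13.2], 0.61), ([336.5, 239.5, 21.6, 22.7], 0.59)]
[479.4321 281.9454] [442.7041 225.4726]
[462.1416 282.7755] [435.8917 242.1017]
[462.0322 278.7974] [435.2078 239.4367]
```

Run:
```python
from m import *
t=cv2.imread('pics/t16.png')[265:305,445:500];h=cv2.cvtColor(t,cv2.COLOR_BGR2HSV)
m=((h[...,1]>150)&((h[...,0]<6)|(h[...,0]>174))&(h[...,2]>110))
ys,xs=np.nonzero(m);print('cap',xs.min()+445,xs.max()+445,ys.min()+265,ys.max()+265,len(xs))
for r in m[8:36,8:50].astype(int): print(''.join('.#'[v] for v in r))
s=cv2.imread('pics/s16.png')[210:262,420:462];h=cv2.cvtColor(s,cv2.COLOR_BGR2HSV);ms=((h[...,1]>150)&((h[...,0]<6)|(h[...,0]>174))&(h[...,2]>110));ys,xs=np.nonzero(ms);print('cap scene',xs.min()+420,xs.max()+420,ys.min()+210,ys.max()+210)
for x in(.41,.42,.43):print(x,proj('top',[x,-.2136,.114]),proj('scene',[x,-.2136,.114]))
ctrl.get_image('scene');b=ctrl.outline_of('scene','red_jar')[0];M=b['mask'].astype('uint8');ys,xs=np.nonzero(M)
for v in range(ys.min(),ys.max()+1,2):print(v,xs[ys==v].min(),xs[ys==v].max())
```

```text
cap 466 487 276 295 141
..........................................
..........................................
..........................................
...................##########.............
..................############............
.................#########...##...........
................#####.........##..........
...............#####............#.........
...............#####............##........
...............####.............#.........
...............####.......................
..............#####.......#...............
..............####........##......#.......
.............#####................#.......
.............####.................#.......
.............#####...............##.......
..............####...............##.......
..............#####.............###.......
...............####.............##........
................####..........###.........
.................####.......####..........
...................##....#.####...........
....................##..####..............
..........................................
..........................................
..........................................
..........................................
..........................................
cap scene 435 449 227 236
0.41 [479.6612 289.3088] [443.9495 230.1272]
0.42 [479.5082 284.3974] [443.1184 227.0199]
0.43 [479.3564 279.4958] [442.2906 223.9295]
221 439 445
223 436 448
225 435 449
227 434 450
229 433 450
231 433 450
233 431 449
235 431 448
237 430 447
239 429 447
241 429 446
243 429 445
245 429 444
247 430 439
```

```bash
python3 - <<'E'
from m import *
print(at_z('top',249,316.5,.036), proj('top',[.337,.26,.036]))
E
python3 -m creep '[[255,0,-5,40,0],[255,0,-5,80,0],[255,0,-5,120,0],[255,0,-5,160,0],[255,0,-5,190,0],[255,0,-5,198,0],[255,0,-5,198,0]]'
python3 -m creep '[[255,0,10,0,0],[255,0,20,0,0],[255,0,30,0,0],[255,0,40,0,0],[255,0,40,0,0]]'
```

```text
[0.35   0.2646 0.036 ] [251.046  322.5116]
t: 35.73
tool_pos: [0.3304, 0.2579, 0.0183]
tool_rot: [-2.152, -2.286, 0.01]
contact_force: [-0.3, 0.4, 0.6]
opening: 0.0003
t: 36.15
tool_pos: [0.3768, 0.2626, 0.0234]
tool_rot: [2.153, 2.284, 0.009]
contact_force: [1.0, 1.4, -0.6]
opening: 0.0005
```

Run:
```python
from m import *
t=save('top','t17');o=ctrl.get_obs();print(o['tool_pos'],o['contact_force'])
for n in('tray_handle','green_jar','salt_shaker'): print(n,[ (b['rect'],b['conf']) for b in ctrl.boxes_of('top',n)][:3])
```

```text
[0.3757 0.2623 0.023 ] [-0.5744  0.025  -0.2722]
tray_handle [([186.4, 180.8, 122.3, 114.9], 0.87), ([363.3, 266.8, 32.8, 31.0], 0.38)]
green_jar [([232.1, 237.7, 25.8, 26.0], 0.75)]
salt_shaker [([198.6, 247.1, 26.4, 19.3], 0.92)]
```

```bash
python3 -m creep '[[255,0,10,2,0],[255,0,20,2,0],[255,0,30,2,0],[255,0,40,2,0],[255,0,50,2,0],[255,0,58,2,0],[255,0,65,2,0],[255,0,70,2,0],[255,0,70,2,0]]'
python3 -m creep '[[255,0,3,0,0],[255,0,6,0,0],[255,0,9,0,0],[255,0,12,0,0],[255,0,12,0,0]]'
python3 -m creep '[[255,0,2,0,0],[255,0,4,0,0],[255,0,6,0,0],[255,0,6,0,0]]'
```

```text
t: 37.1
tool_pos: [0.4442, 0.2658, 0.0193]
tool_rot: [2.154, 2.286, 0.003]
contact_force: [-0.4, -0.5, 0.1]
opening: -0.0001
t: 37.52
tool_pos: [0.4554, 0.2665, 0.0192]
tool_rot: [2.153, 2.286, 0.002]
contact_force: [-0.2, 1.1, 0.4]
opening: 0.0001
t: 37.85
tool_pos: [0.4611, 0.2668, 0.019]
tool_rot: [2.153, 2.287, 0.002]
contact_force: [-0.3, 0.2, -0.1]
opening: -0.0001
```

```bash
python3 -m creep '[[255,0,2,0,0],[255,0,4,0,0],[255,0,6,0,0],[255,0,6,0,0]]'
python3 -m creep '[[255,0,1,0,0],[255,0,2,0,0],[255,0,3,0,0],[255,0,3,0,0]]'
python3 -m creep '[[255,0,1,0,0],[255,0,2,0,0],[255,0,3,0,0],[255,0,3,0,0]]'
python3 - <<'E'
from m import *
t=save('top','t18')
for n in('tray_handle','green_jar','salt_shaker'): print(n,[ (b['rect'],b['conf']) for b in ctrl.boxes_of('top',n)][:3])
E
```

```text
t: 38.18
tool_pos: [0.4671, 0.2671, 0.0189]
tool_rot: [2.153, 2.287, 0.001]
contact_force: [0.7, -0.8, -1.4]
opening: -0.0001
t: 38.52
tool_pos: [0.4696, 0.2673, 0.0188]
tool_rot: [2.154, 2.287, 0.0]
contact_force: [-1.0, 0.0, 0.8]
opening: 0.0001
t: 38.85
tool_pos: [0.4709, 0.2673, 0.0187]
tool_rot: [-2.152, -2.285, 0.005]
contact_force: [-7.6, -0.7, 6.0]
opening: -0.0
tray_handle [([184.1, 165.0, 122.5, 84.7], 0.68), ([401.8, 271.8, 31.2, 15.8], 0.37)]
green_jar [([228.5, 196.9, 28.7, 26.6], 0.57)]
salt_shaker [([202.1, 207.1, 16.8, 16.8], 0.74)]
```

```bash
python3 -m creep '[[255,0,1,0,0],[255,0,2,0,0],[255,0,2,0,0]]'
python3 -m creep '[[255,0,-10,0,0],[255,0,-25,0,0],[255,0,-25,-40,0],[255,0,-25,-80,0],[0,-20,-25,-120,0.06],[0,-60,-25,-120,0.06],[0,-100,-25,-120,0.06],[0,-140,-25,-120,0.06],[0,-180,-28,-120,0.06],[0,-208,-28,-120,0.06],[0,-208,-28,-120,0.06],[0,-208,-28,-120,0.06]]'
```

```text
t: 39.3
tool_pos: [0.4711, 0.2673, 0.0186]
tool_rot: [-2.15, -2.283, 0.012]
contact_force: [-15.2, -1.1, 12.4]
opening: -0.0
t: 40.3
tool_pos: [0.4593, 0.0569, 0.139]
tool_rot: [2.224, 2.217, 0.002]
contact_force: [-0.5, -0.3, -0.1]
opening: 0.0854
```

```bash
python3 -m creep '[[0,2,-32,0,0],[0,2,-32,20,0],[0,2,-32,50,0],[0,2,-32,80,0],[0,2,-32,105,0],[0,2,-32,120,0],[0,2,-32,128,0],[0,2,-32,130,0],[0,2,-32,130,0]]'
python3 -m creep '[[60,0,0,0,0],[120,0,0,0,0],[200,0,0,0,0],[255,0,0,0,0],[255,0,0,0,0],[255,0,0,0,0],[255,0,0,0,0],[255,0,0,0,0],[255,0,0,-10,0],[255,0,0,-20,0],[255,0,0,-30,0],[255,0,0,-30,0]]' 30
```

```text
t: 41.05
tool_pos: [0.427, 0.0609, 0.0088]
tool_rot: [-2.22, -2.223, 0.0]
contact_force: [0.2, -0.0, 0.3]
opening: 0.0854
t: 42.05
tool_pos: [0.4289, 0.0601, 0.0417]
tool_rot: [2.219, 2.219, 0.005]
contact_force: [0.3, -0.6, -0.8]
opening: 0.0653
```

```bash
python3 -m creep '[[255,0,0,-25,0],[255,30,-2,-30,0],[255,65,-4,-30,0],[255,100,-8,-30,0],[255,117,-8,-20,0],[255,117,-8,0,0],[255,117,-8,15,0],[255,117,-8,25,0],[255,117,-8,29,0],[255,117,-8,29,0]]'
python3 -m creep '[[255,0,0,1,0],[255,0,0,2,0],[255,0,0,3,0],[255,0,0,3,0]]'
```

```text
t: 42.88
tool_pos: [0.4181, 0.1773, 0.0104]
tool_rot: [-2.22, -2.219, 0.005]
contact_force: [-4.7, 0.0, 6.1]
opening: 0.0653
t: 43.22
tool_pos: [0.4183, 0.1772, 0.0101]
tool_rot: [-2.219, -2.218, 0.008]
contact_force: [-13.7, -2.9, 26.8]
opening: 0.0652
```

```bash
python3 -m creep '[[255,0,1,-3,0],[255,0,1,-3,0],[200,0,1,-3,0],[150,0,1,-3,0],[100,0,1,-3,0],[0,0,1,-3,0],[0,0,1,-3,0],[0,0,1,-30,0],[0,0,1,-70,0],[0,0,1,-110,0],[0,0,1,-140,0],[0,0,1,-150,0]]'
python3 -m creep '[[0,-40,0,0,0],[0,-80,0,0,0],[0,-120,2,0,0],[0,-160,4,0,0],[0,-190,8,0,0],[0,-197,9,0,0],[0,-197,9,0,0],[0,-197,9,0,0]]'
cat > chk.py <<'E'
from m import *
def blob(f,r,kind):
    t=cv2.imread(f) if isinstance(f,str) else f[:,:,::-1]
    h=cv2.cvtColor(cv2.resize(t[r[1]:r[3],r[0]:r[2]],None,fx=4,fy=4,interpolation=cv2.INTER_CUBIC),cv2.COLOR_BGR2HSV)
    m=((h[...,1]>150)&((h[...,0]<8)|(h[...,0]>172))&(h[...,2]>100)) if kind=='red' else ((h[...,1]<50)&(h[...,2]>195))
    m=cv2.morphologyEx(m.astype('uint8'),cv2.MORPH_OPEN,np.ones((5,5)))
    n,l,s,c=cv2.connectedComponentsWithStats(m);i=1+s[1:,4].argmax()
    b=s[i];return np.array([b[0]+b[2]/2-.5,b[1]+b[3]/2-.5])/4+r[:2], b[4]
E
python3 - <<'E'
from chk import *
t=save('top','t20');r=np.array([270,265,315,310])
a,b=blob('pics/t0.png',r,'red'),blob(t,r,'red');print(a,b,1e3*(at_z('top',*b[0],.042)-at_z('top',*a[0],.042)),ctrl.get_obs()['tool_pos'])
E
```

```text
t: 44.22
tool_pos: [0.4223, 0.1779, 0.1621]
tool_rot: [2.218, 2.219, 0.011]
contact_force: [0.8, 0.6, 1.5]
opening: 0.0856
t: 44.88
tool_pos: [0.4283, -0.0193, 0.1557]
tool_rot: [-2.221, -2.219, 0.001]
contact_force: [-0.5, -0.5, -1.1]
opening: 0.0854
(array([290.25, 285.  ]), np.int32(9393)) (array([290.25, 284.75]), np.int32(9413)) [0.5446 0.0034 0.    ] [ 0.4284 -0.0188  0.1559]
```

```bash
python3 -m creep '[[0,-1,0,30,0],[0,-1,0,60,0],[0,-1,0,90,0],[0,-1,0,105,0],[0,-1,0,112,0],[0,-1,0,112,0],[60,-1,0,112,0],[120,-1,0,112,0],[255,-1,0,112,0],[255,-1,0,112,0],[255,-1,0,112,0],[255,-1,0,112,0]]' 40
python3 -m creep '[[255,0,0,0,0],[255,0,0,0,0],[255,0,0,-20,0],[255,0,0,-50,0],[255,0,0,-80,0],[255,0,0,-90,0],[255,0,0,-90,0]]'
```

```text
t: 45.93
tool_pos: [0.4297, -0.0204, 0.0467]
tool_rot: [2.221, 2.221, 0.002]
contact_force: [-5.0, 2.5, 5.9]
opening: 0.0665
t: 46.52
tool_pos: [0.4314, -0.0213, 0.1384]
tool_rot: [2.217, 2.217, 0.007]
contact_force: [0.5, -1.5, -5.6]
opening: 0.067
```

```bash
python3 -m creep '[[255,30,-2,0,0],[255,70,-4,0,0],[255,110,-6,0,0],[255,150,-8,0,0],[255,190,-10,0,0],[255,230,-13,0,0],[255,265,-15,0,0],[255,285,-15,0,0],[255,285,-15,10,0],[255,285,-15,35,0],[255,285,-15,60,0],[255,285,-15,75,0]]'
python3 -m creep '[[255,0,0,5,0],[255,0,0,9,0],[255,0,0,11,0],[255,0,0,12,0],[255,0,0,12,0]]'
```

```text
t: 47.52
tool_pos: [0.4107, 0.2625, 0.0544]
tool_rot: [-2.22, -2.22, 0.011]
contact_force: [-0.1, -1.3, -6.1]
opening: 0.0668
t: 47.93
tool_pos: [0.4147, 0.2644, 0.0486]
tool_rot: [2.221, 2.221, 0.002]
contact_force: [-0.4, 0.9, -5.4]
opening: 0.0669
```

```bash
python3 -m creep '[[255,0,-1,1,0],[255,0,-1,2,0],[255,0,-1,2,0],[255,0,-1,2,0]]'
python3 -m creep '[[255,0,0,0.5,0],[255,0,0,1,0],[255,0,0,1,0]]'
```

```text
t: 48.27
tool_pos: [0.4136, 0.2646, 0.0468]
tool_rot: [2.221, 2.221, 0.003]
contact_force: [-0.7, -0.3, -1.1]
opening: 0.0666
t: 48.52
tool_pos: [0.4136, 0.2647, 0.0467]
tool_rot: [2.221, 2.221, 0.001]
contact_force: [-3.8, -2.0, 8.1]
opening: 0.0669
```

```bash
python3 -m creep '[[255,0,0,-1,0],[200,0,0,-1,0],[150,0,0,-1,0],[100,0,0,-1,0],[0,0,0,-1,0],[0,0,0,-1,0],[0,0,0,-30,0],[0,0,0,-70,0],[0,0,0,-110,0],[0,0,0,-118,0],[0,0,0,-118,0]]'
python3 -m creep '[[0,-40,4,0,0],[0,-80,8,0,0],[0,-120,12,0,0],[0,-160,16,0,0],[0,-200,16,0,0],[0,-240,16,0,0],[0,-280,16,0,0],[0,-320,16,0,0],[0,-355,16,0,0],[0,-371,16,0,0],[0,-371,16,0,0],[0,-371,16,0,0]]'
python3 - <<'E'
from chk import *
t=save('top','t21')
for k,r,z in(('red',[270,265,315,310],.042),('white',[225,265,272,310],.099)):
  r=np.array(r);a,b=blob('pics/t0.png',r,k),blob(t,r,k);print(a,b,1e3*(at_z('top',*b[0],z)-at_z('top',*a[0],z)))
print(ctrl.get_obs()['tool_pos'])
E
```

```text
t: 49.43
tool_pos: [0.4156, 0.2654, 0.1673]
tool_rot: [2.219, 2.219, 0.013]
contact_force: [0.9, 0.7, -0.3]
opening: 0.0852
t: 50.43
tool_pos: [0.4279, -0.1069, 0.1607]
tool_rot: [-2.222, -2.216, 0.001]
contact_force: [-0.0, 0.5, -0.1]
opening: 0.0854
(array([290.25, 285.  ]), np.int32(9393)) (array([290.25, 284.75]), np.int32(9422)) [0.5446 0.0034 0.    ]
(array([245.625, 287.875]), np.int32(10971)) (array([246.125, 288.125]), np.int32(10984)) [-0.5116 -1.0346  0.    ]
[ 0.4281 -0.1061  0.161 ]
```

Jam and timer are back within about 1 mm. Now the white jar.

```bash
python3 -m creep '[[0,0,1,30,0],[0,0,1,60,0],[0,0,1,90,0],[0,0,1,106,0],[0,0,1,114,0],[0,0,1,114,0],[60,0,1,114,0],[120,0,1,114,0],[200,0,1,114,0],[255,0,1,114,0],[255,0,1,114,0],[255,0,1,114,0]]' 25
python3 -m creep '[[255,0,0,0,0],[255,0,0,0,0],[255,0,0,0,0],[255,0,0,-30,0],[255,0,0,-70,0],[255,0,0,-110,0],[255,0,0,-130,0],[255,0,0,-130,0],[255,0,0,-130,0]]'
```

```text
t: 51.48
tool_pos: [0.4308, -0.1072, 0.0504]
tool_rot: [2.22, 2.22, 0.001]
contact_force: [-3.0, -0.2, 7.1]
opening: 0.0422
t: 52.23
tool_pos: [0.4308, -0.1072, 0.1805]
tool_rot: [2.219, 2.219, 0.002]
contact_force: [0.6, 0.5, -1.6]
opening: 0.0421
```

```bash
python3 -m creep '[[255,30,-2,0,0],[255,70,-4,0,0],[255,110,-6,0,0],[255,150,-8,0,0],[255,190,-10,0,0],[255,230,-12,0,0],[255,270,-14,0,0],[255,310,-16,0,0],[255,350,-18,0,0],[255,390,-20,0,0],[255,425,-20,0,0],[255,445,-20,0,0]]'
python3 -m creep '[[255,8,0,0,0],[255,8,0,0,0],[255,8,0,30,0],[255,8,0,65,0],[255,8,0,95,0],[255,8,0,115,0],[255,8,0,124,0],[255,8,0,127,0],[255,8,0,127,0]]'
python3 -m creep '[[255,0,0,1,0],[255,0,0,2,0],[255,0,0,2,0]]'
```

```text
t: 53.23
tool_pos: [0.4078, 0.3408, 0.1757]
tool_rot: [-2.217, -2.223, 0.006]
contact_force: [-0.7, -0.5, -0.9]
opening: 0.0419
t: 53.98
tool_pos: [0.4097, 0.3449, 0.0511]
tool_rot: [-2.223, -2.22, 0.003]
contact_force: [0.2, -0.4, -1.5]
opening: 0.0419
t: 54.23
tool_pos: [0.4104, 0.3462, 0.0504]
tool_rot: [2.222, 2.221, 0.002]
contact_force: [-0.1, -0.4, -0.9]
opening: 0.0417
```

```bash
python3 -m creep '[[255,0,0,0.5,0],[255,0,0,1,0],[255,0,0,1.5,0],[255,0,0,1.5,0]]'
```

```text
t: 54.57
tool_pos: [0.4104, 0.3466, 0.0498]
tool_rot: [2.221, 2.221, 0.001]
contact_force: [-2.4, -2.0, 6.6]
opening: 0.0419
```

```bash
python3 -m creep '[[255,0,0,-1,0],[200,0,0,-1,0],[150,0,0,-1,0],[100,0,0,-1,0],[0,0,0,-1,0],[0,0,0,-1,0],[0,0,0,-30,0],[0,0,0,-70,0],[0,0,0,-110,0],[0,0,0,-150,0],[0,0,0,-170,0]]'
python3 -m creep '[[0,40,-20,0,0],[0,80,-40,0,0],[0,120,-60,0,0],[0,160,-80,0,0],[0,200,-95,0,0],[0,200,-95,0,0],[0,200,-95,0,0],[0,200,-95,0,0]]'
python3 - <<'E'
from chk import *
t=save('top','t22');im=save('scene','s22')
for k,r,z in(('red',[270,265,315,310],.042),('white',[225,265,272,310],.099),('white',[185,268,226,310],.1)):
  r=np.array(r);a,b=blob('pics/t0.png',r,k),blob(t,r,k);print(a,b,1e3*(at_z('top',*b[0],z)-at_z('top',*a[0],z)))
for n in('tray_handle','red_jar','green_jar','salt_shaker'): print(n,[ (b['rect'],b['conf']) for b in ctrl.boxes_of('top',n)][:2])
cv2.imwrite('pics/c22.png',np.vstack([cv2.resize(t[160:310,100:320],(440,300)),cv2.resize(im[190:290,210:330],(360,300))[:, :360].copy() if 0 else np.zeros((0,440,3),'uint8')]).astype('uint8')[:,:,::-1])
A_=cv2.resize(t[160:310,160:330],(396,349),interpolation=cv2.INTER_CUBIC);B_=cv2.resize(t[235:315,430:530],(396,349),interpolation=cv2.INTER_CUBIC)
C_=cv2.resize(im[180:280,215:335],(396,250),interpolation=cv2.INTER_CUBIC);D_=cv2.resize(im[195:265,405:495],(396,250),interpolation=cv2.INTER_CUBIC)
cv2.imwrite('pics/c22.png',np.vstack([np.hstack([A_,B_]),np.hstack([C_,D_])])[:,:,::-1])
E
```

```text
t: 55.48
tool_pos: [0.4116, 0.3474, 0.2243]
tool_rot: [2.22, 2.22, 0.012]
contact_force: [0.7, 1.4, -0.2]
opening: 0.0855
t: 56.15
tool_pos: [0.3147, 0.5461, 0.2176]
tool_rot: [2.219, 2.222, -0.002]
contact_force: [-0.8, -0.2, -0.1]
opening: 0.085
(array([290.25, 285.  ]), np.int32(9393)) (array([290.25 , 284.875]), np.int32(9407)) [0.2723 0.0017 0.    ]
(array([245.625, 287.875]), np.int32(10971)) (array([246.125, 288.125]), np.int32(11002)) [-0.5116 -1.0346  0.    ]
(array([204.5  , 289.125]), np.int32(3820)) (array([204.125, 289.875]), np.int32(3828)) [-1.534   0.7291  0.    ]
tray_handle [([187.6, 163.7, 118.2, 96.8], 0.88)]
red_jar [([451.7, 278.4, 39.9, 20.2], 0.57)]
green_jar [([231.0, 197.0, 27.3, 29.4], 0.76)]
salt_shaker [([199.8, 207.2, 22.6, 19.7], 0.51)]
```

View pics/c22.png

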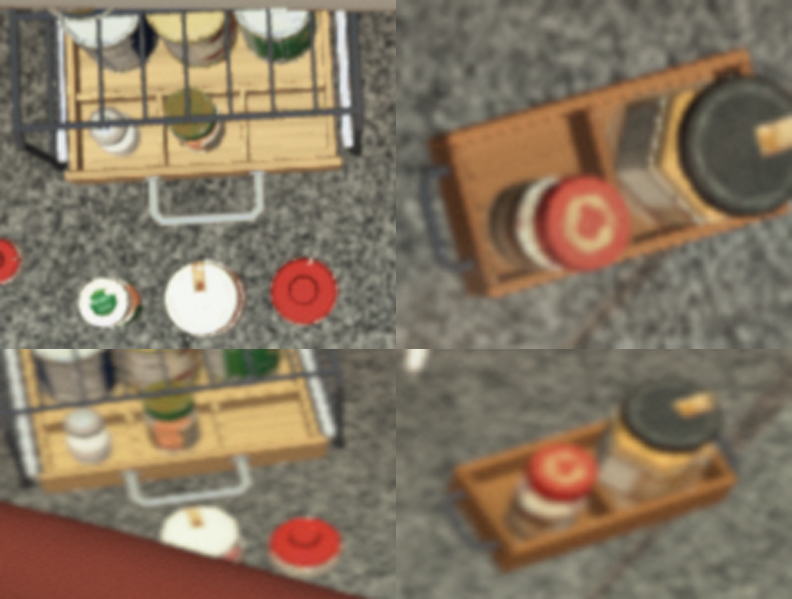

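Run:
```python
from h import *
a,b=[cv2.cvtColor(cv2.imread(f'pics/{n}.png'),6)[225:262,180:312].astype('float32') for n in('t0','t22')]
s,_=cv2.phaseCorrelate(a,b);print('tray shift px',s)
print(ctrl.finish_job())
```

```text
tray shift px (0.5281040312856078, 0.012444654901319296)
the job is handed in; nothing more can be done
None
```

The red-capped jar now stands in the caddy's empty pocket and I've handed the job in, at about 56 s. The tray is pushed home, and the jam jar, white jar and timer are back on their spots.

**Last checks**
- **Returned things:** in the top picture the timer is within 0.5 mm of its start, the jam jar about 1 mm off and the white jar about 2 mm off. I saw no tilt on any of them in the last picture.
- **Tray:** I felt the stop at about 15 N. Image matching against the first picture shows no outward shift (0.01 px along the pull direction, 0.5 px sideways, which I take as noise).
- **Tray contents:** the green-capped jar and the salt shaker are still standing in it.
- **Red jar:** upright to within a couple of degrees. It stands near the robot-side wall of the pocket, not in its centre.

**What went wrong**
- **Hard contact:** on the first descent for the red jar something blocked the gripper, most likely a tall tin in the tray behind it. I hadn't allowed for it. The wrist force read 98 N at the end of that call, under the 120 N limit. If the gripper's body took that contact, it may have passed the 40 N limit; I couldn't tell which part touched.
- **Tilted grasp:** the jar was then held only by its cap, leaning about 17°. I set its bottom in the pocket, swung it upright there and opened the fingers gradually. I did not take a fresh grip.

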